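# Unbar the engraving-spindle case

### The arm

A 6-joint arm with a two-finger parallel gripper is mounted at the origin on the work surface. World frame = base frame: x ahead of the robot, y to its left, z up, the work surface at z = 0. Lengths are in m, angles in rad, forces in N, time in s.
With the tool pointing down it reaches from about 0.3 to 0.875 m from the base axis. Payload 6.4 kg.
Tool frame: the origin (TCP) lies between the finger pads; the fingertips stand 19 mm ahead of it and the grasp point (between the pads) is the TCP (ctrl.tips_ahead is the z of the fingertips in the tool frame, in m); z points along the fingers, y is the line along which they close (so a half turn about z gives the same grasp; the last joint's range is limited). The gripper opens to 85 mm and grips with 20 to 120 N. Pads are 22 mm wide; open, the fingers measure 114 mm over their backs; the gripper's body (76 mm by 85 mm) begins 54 mm behind the grasp point. The pads swing forward as they close: fully open they stand 13 mm farther back than shut.
Start: joints at [-1.467, 0.181, 1.607, -0, 1.354, -0.206], TCP at [0.175, -0.548, 0.25] pointing down, gripper open.
Joint ranges: [-2.99, 2.99], [-0.89, 2.07], [0.3, 2.58], [-1.14, 4.28], [0, 2.63], [-3.12, 3.12]. Speed limits (rad/s): [2.57, 2.57, 3.01, 3.14, 3.14, 3.14].

### API

Orientations are given as a unit quaternion [w, x, y, z].
In Python, from bench import readout, vision, ctrl gives the robot as it stands.
- The arm moves only by the tool play_rows, never from a script. Its arguments are lists of equal length, an entry for each row: "xyz": the shift along the tool's x, y, z in mm, a list of three; "rot": the turn, a rotation vector about the tool's x, y, z in rad, a list of three; "grip": the opening, from 0 (shut) to 1 (fully open). In form: {"xyz": [[x, y, z], ...], "rot": [[rx, ry, rz], ...], "grip": [grip, ...]}. A call has exactly 10 rows; each row is the pose to reach, as a shift and turn from the pose commanded when the call began, along the tool's axes at that moment; what a row does not reach only later rows make up. A row lasts 1/8 s, in which the tool goes at most 62.5 mm and 10.7 degrees, less where a joint would pass 70% of its speed; a pose out of reach is approached as far as the arm can. A call with a gripper value outside its range is refused whole. The fingers move at their own pace and stop on an object; the grip force is fixed at half the most. Time passes only in rows, so rows that repeat a pose let the fingers close, or fill a call up. It gives the time, the measured TCP pose, the force, the opening and the grip force at its end, in the units of the state.
- readout.get_obs(): the state, without advancing time (a new reading comes with each control period).
- vision.camera(name): name is "scene" or "side" or "wrist"; returns a dict with "color" (420x560x3 uint8, red, green, blue), "depth" (420x560 float32, m along the optical axis (not along the pixel's ray), 0 where there is no reading), "camera_matrix" (3x3 intrinsics, pixels), "extrinsics" (4x4, takes a point from camera to world coordinates); the wrist camera has in their place "hand_eye" (4x4, takes a point from camera to tool coordinates, whose origin is the TCP and whose axes are the flange's). Camera axes: x right, y down, z forward; pixel columns grow to the right and rows downward; lengths in m; the calibration is good to about 2 mm. A picture is of the moment at which its call begins: read the wrist's pose just before it.
- ctrl.hand_in(): hands the job in; it is judged then, once.
The state is a dict: "time_s": time; "q": joint angles; "dq": joint speeds; "joint_efforts": joint torques, N m; "eef_pos": TCP position; "eef_rot": TCP orientation; "wrist_force": force on the tool from outside, world axes, zero at the start; "torque": the same for the moment, N m; "opening": opening from 0.0 (shut) to 1.0 (fully open); "grasp_force": force on a finger pad.
Only numpy, scipy, OpenCV 4.12 (cv2) and the standard library are available. Lean on these libraries where they do the work, as an engineer would, in place of code of your own. Each camera call takes 0.05 s, during which the arm holds its last target. There are 200 camera calls.

### The job

Two wooden cases on the engraver's bench are each held shut by a wooden bar lying in two open-topped U brackets. Unbar the one that holds the steel engraving spindles: lift its bar straight up and level until both ends are well clear of the brackets, then set it down, not drop it, lengthwise along the middle of the cork mat and let go. Leave the bar of the case with the glass blanks in its brackets.

Things in the scene. Friction and masses are not known exactly. Their poses are not given: they have to be found in the camera images.
- keeper_bar: The bar to move: plain dark wooden bar, 24 (x) x 260 long (y) x 40 high (z) mm, about 0.18 kg, origin at the centre of its underside. It lies on edge in the spindle case's two U brackets (slots 32 wide, 30 deep, at y = +-114), underside 70 above the table, its top 10 standing above the bracket arms. Grip its 24 mm width anywhere between the brackets; 20 or more is free under it.
- spindle_case: Fixed open tray of light wood, 160 (x) x 250 (y) x 45 high mm, with five steel spindles lying side by side along x, tops under 50 mm. Origin at the centre of its underside, y along the bar. On each short end (y = +-114) a dark steel U bracket, open at the top: slot floor 70, arm tops 100 above the table. The bar is well clear once its underside is 120 above the table (lifted over 50).
- cork_mat: Fixed cork mat, bare, 150 (x) x 300 (y) x 6 mm thick, lying on the table. Origin at the centre of its underside, long side along its y axis, top face 6 mm above the table. The bar goes along the mat's y axis, either way round.
- glass_bar: The bar of the other case, same shape, size and pose conventions as the first; its case is the same but holds three coloured glass blanks. It is to stay in its brackets.

How it is judged:
By the outcome, as a careful person would: the job done as asked, in the order asked, and still so for the second after the job is handed in, with the robot touching nothing.
It also fails if it takes over 48 s, if anything falls off the work surface, if the arm or the gripper's body presses on something with over 40 N, if the wrist force passes 120 N, or if a joint passes its speed limit or range.

## Working session

There is one attempt and no reset: what is moved stays moved. The work goes in short steps, Python scripts to look and compute and a tool call to move; the robot and the scene stay as the last step left them, time stands still between calls to the robot, and variables do not carry over. Pictures are saved under pics/ and viewed, at most 10 in all, crops included, and the job is handed in when it is done.

Besides the shell and the picture viewer there is one more tool, called after "Request:" as name(argument=value, ...), one argument or row to a line, values as JSON. play_rows: Moves the arm, as the interface text tells. Its arguments: {"type":"object","properties":{"xyz":{"type":"array","items":{"type":"array","items":{"type":"number"}}},"rot":{"type":"array","items":{"type":"array","items":{"type":"number"}}},"grip":{"type":"array","items":{"type":"number"}}},"required":["xyz","rot","grip"]}

```bash
mkdir -p pics
cat > h.py <<'E'
import numpy as np, cv2
from bench import readout, vision, ctrl
def world(c,T):
    d=c["depth"];K=np.array(c["camera_matrix"]);v,u=np.indices(d.shape)
    P=np.stack([(u-K[0,2])/K[0,0]*d,(v-K[1,2])/K[1,1]*d,d,np.ones_like(d)],-1)
    return (P@np.array(T).T)[...,:3]
E
python3 - <<'E'
from h import *
for n in ["scene","side"]:
    c=vision.camera(n); cv2.imwrite(f"pics/{n}0.png",c["color"][...,::-1])
    np.savez(f"{n}0.npz",color=c["color"],w=world(c,c["extrinsics"]),d=c["depth"])
    print(n,np.round(np.array(c["extrinsics"])[:3],2).tolist())
o=readout.get_obs();print(o["eef_pos"],o["eef_rot"],o["time_s"])
E
```

```text
scene [[-0.77, 0.39, -0.51, 1.0], [0.64, 0.45, -0.62, 0.59], [-0.01, -0.8, -0.6, 0.63]]
side [[0.97, -0.17, 0.18, 0.38], [-0.25, -0.72, 0.65, -0.61], [0.02, -0.67, -0.74, 0.75]]
[ 0.1752788  -0.54714686  0.24948192] [-7.75355243e-04  9.88024642e-01  1.54294210e-01  5.26233574e-05] 0.1
```

View pics/scene0.png

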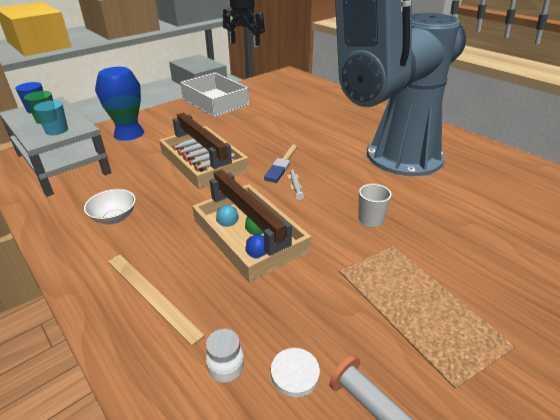

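View pics/side0.png

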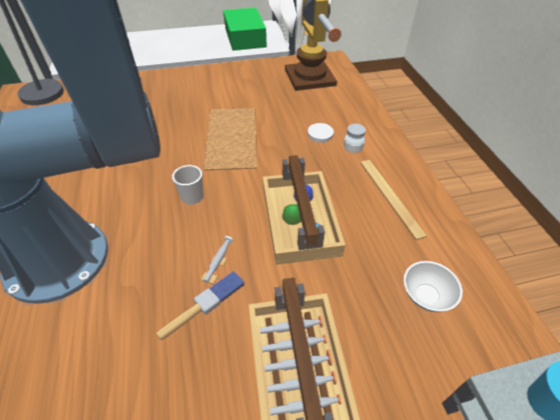

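The spindle case is the far one in the scene view (bar about (180,120)–(228,155)). The glass case is at (250,220), and the mat's corners are about (340,272), (393,249), (510,345) and (460,378).

Run:
```python
from h import *
for n,boxes in {"scene":{"sp":(165,105,245,185),"gl":(205,165,295,255)},"side":{"sp":(270,270,340,420),"gl":(275,145,330,255)}}.items():
    z=np.load(n+"0.npz");w=z["w"];c=z["color"]
    for k,(a,b,e,f) in boxes.items():
        p=w[b:f,a:e].reshape(-1,3);p=p[(p[:,2]>.104)&(p[:,2]<.118)]
        r=cv2.minAreaRect(p[:,:2].astype(np.float32)*1000)
        print(n,k,len(p),np.round(r[0]),np.round(r[1]),round(r[2],1),np.round(np.median(p[:,2]),4),np.round(cv2.boxPoints(r)).tolist())
    s=cv2.cvtColor(c,cv2.COLOR_RGB2HSV)
    if n=="side": cor=[(209,109),(256,110),(256,166),(206,165)]
    else: cor=[(341,272),(393,250),(508,346),(460,377)]
    q=np.array([w[v,u] for u,v in cor]);print(n,"mat",np.round(q*1000).tolist(),"mean",np.round(q.mean(0)*1000))
```

```text
scene sp 644 [ 503. -279.] [438.  71.] 74.3 0.1109 [[410.0, -480.0], [479.0, -499.0], [597.0, -78.0], [528.0, -58.0]]
scene gl 924 [578. -20.] [262.  26.] 84.8 0.1107 [[553.0, -149.0], [579.0, -151.0], [602.0, 110.0], [577.0, 112.0]]
scene mat [[506.0, 205.0, 5.0], [370.0, 234.0, 5.0], [419.0, 512.0, 6.0], [534.0, 490.0, 6.0]] mean [457. 360.   5.]
side sp 2079 [ 483. -361.] [248.  39.] 84.6 0.1114 [[452.0, -483.0], [491.0, -486.0], [514.0, -239.0], [476.0, -236.0]]
side gl 891 [576. -19.] [264.  39.] 85.2 0.1117 [[546.0, -148.0], [584.0, -152.0], [607.0, 111.0], [568.0, 114.0]]
side mat [[407.0, 534.0, 1.0], [561.0, 488.0, 4.0], [506.0, 209.0, 5.0], [367.0, 245.0, 6.0]] mean [460. 369.   4.]
```

Run:
```python
from h import *
from scipy.spatial.transform import Rotation as R
for n in ["scene","side"]:
    z=np.load(n+"0.npz");w=z["w"];c=z["color"]
    m=(w[...,2]>.105)&(w[...,2]<.117)&(w[...,1]<-.2)&(w[...,1]>-.55)&(abs(w[...,0]-.483)<.07)
    m=m&(c.max(-1)<130)
    p=w[m]; k=cv2.fitLine(p[:,:2].astype(np.float32),cv2.DIST_HUBER,0,.01,.01).ravel()
    t=(p[:,:2]-k[2:])@k[:2]; e=np.percentile(t,[.5,99.5])
    r=cv2.minAreaRect(p[:,:2].astype(np.float32)*1000);print(n,m.sum(),np.round(k,3),(k[2:]+np.outer(e,k[:2])).round(3).tolist(),np.round(r[0]),np.round(r[1]),r[2])
    # mat: height edge 3-10mm inside neighbourhood
    m=(w[...,2]>.0025)&(w[...,2]<.012)&(w[...,1]>.17)&(w[...,1]<.57)&(w[...,0]>.3)&(w[...,0]<.63)
    s=c.astype(int); m2=(w[...,1]>.17)&(w[...,1]<.57)&(w[...,0]>.3)&(w[...,0]<.63)&(w[...,2]<.02)
    for q in (m,):
        q=cv2.morphologyEx(q.astype(np.uint8),cv2.MORPH_OPEN,np.ones((5,5)))
        nn,l,st,_=cv2.connectedComponentsWithStats(q);i=1+st[1:,4].argmax()
        p=w[l==i];r=cv2.minAreaRect(p[:,:2].astype(np.float32)*1000);print(" mat",len(p),np.round(r[0]),np.round(r[1]),r[2],np.median(p[:,2]))
o=readout.get_obs();print(R.from_quat(o["eef_rot"],scalar_first=True).as_matrix().round(3).tolist())
```

```text
scene 426 [ 0.081  0.997  0.485 -0.331] [[0.471, -0.493], [0.492, -0.237]] [ 479. -365.] [261.  26.] 85.19811248779297
 mat 10208 [457. 359.] [303. 155.] 80.22359466552734 0.006633401273116346
side 1933 [ 0.085  0.996  0.475 -0.375] [[0.466, -0.482], [0.486, -0.241]] [ 477. -361.] [246.  24.] 85.16145324707031
 mat 2895 [460. 367.] [314. 151.] 80.44145965576172 0.007987849424506921
[[0.952, 0.305, -0.0], [0.305, -0.952, 0.002], [0.0, -0.002, -1.0]]
```

Request:
play_rows(
  xyz=[
    [43,-10,0],
    [86,-20,0],
    [129,-30,0],
    [172,-40,5],
    [215,-50,10],
    [258,-60,20],
    [301,-70,30],
    [345,-80.5,40],
    [345,-80.5,40],
    [345,-80.5,40],
  ],
  rot=[
    [0,0,-0.147],
    [0,0,-0.294],
    [0,0,-0.441],
    [0,0,-0.588],
    [0,0,-0.735],
    [0,0,-0.882],
    [0,0,-1.029],
    [0,0,-1.176],
    [0,0,-1.176],
    [0,0,-1.176],
  ],
  grip=[1,1,1,1,1,1,1,1,1,1],
)

```text
time_s: 1.35
eef_pos: [0.479, -0.3658, 0.2099]
eef_rot: [-0.0, 0.737, 0.676, -0.0]
wrist_force: [0.3, -0.1, 0.0]
opening: 1.002
grasp_force: 0.0
```

```bash
cat > wr.py <<'E'
from h import *
import sys
from scipy.spatial.transform import Rotation as R
def look(name):
    o=readout.get_obs();c=vision.camera("wrist")
    T=np.eye(4);T[:3,:3]=R.from_quat(o["eef_rot"],scalar_first=True).as_matrix();T[:3,3]=o["eef_pos"]
    cv2.imwrite(f"pics/{name}.png",c["color"][...,::-1])
    print("tcp",np.round(o["eef_pos"],4),T[:3,:3].round(3).tolist(),"F",np.round(o["wrist_force"],1),o["time_s"],np.round(o["q"],2))
    return o,c,T,world(c,T@np.array(c["hand_eye"]))
E
python3 - <<'E'
from wr import *
o,c,T,w=look("w1");p=w[(w[...,2]>.105)&(w[...,2]<.116)&(c["depth"]>0)]
print(len(p))
r=cv2.minAreaRect(p[:,:2].astype(np.float32)*1000);print(np.round(r[0],1),np.round(r[1]),r[2],np.median(p[:,2]))
k=cv2.fitLine(p[:,:2].astype(np.float32),cv2.DIST_HUBER,0,.01,.01).ravel();print(k.round(4))
E
```

```text
tcp [ 0.479  -0.3658  0.2099] [[0.086, 0.996, -0.001], [0.996, -0.086, 0.0], [0.0, -0.001, -1.0]] F [ 0.3 -0.1  0. ] 1.35 [-0.85  0.28  1.57 -0.    1.29 -0.76]
13094
[ 476.4 -365.9] [260.  24.] 85.28561401367188 0.11001211933055668
[ 0.0822  0.9966  0.4782 -0.3451]
```

View pics/w1.png

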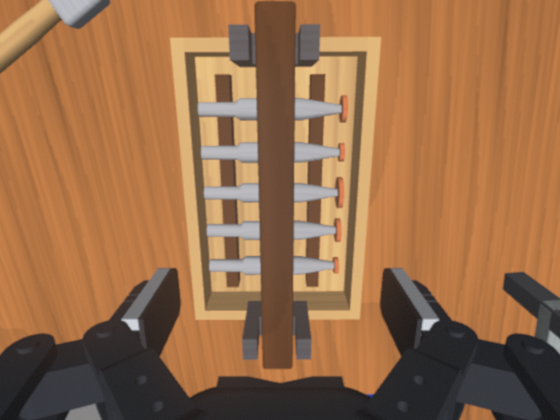

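The wrist view confirms the spindles under this bar, which runs vertically around column 276 from row 5 to row 365. Its centre is 2.6 mm off the TCP, so I correct that, descend and close.

Request:
play_rows(
  xyz=[
    [0,-2.6,25],
    [0,-2.6,55],
    [0,-2.6,85],
    [0,-2.6,105],
    [0,-2.6,116],
    [0,-2.6,118],
    [0,-2.6,118],
    [0,-2.6,118],
    [0,-2.6,118],
    [0,-2.6,118],
  ],
  rot=[
    [0,0,0],
    [0,0,0],
    [0,0,0],
    [0,0,0],
    [0,0,0],
    [0,0,0],
    [0,0,0],
    [0,0,0],
    [0,0,0],
    [0,0,0],
  ],
  grip=[1,1,1,1,1,1,1,0.6,0.4,0.35],
)

```text
time_s: 2.65
eef_pos: [0.4769, -0.3657, 0.0927]
eef_rot: [0.0, 0.736, 0.676, -0.0]
wrist_force: [0.3, 0.4, 0.4]
opening: 0.379
grasp_force: 0.0
```

Request:
play_rows(
  xyz=[
    [0,0,0],
    [0,0,0],
    [0,0,0],
    [0,0,0],
    [0,0,0],
    [0,0,0],
    [0,0,0],
    [0,0,0],
    [0,0,0],
    [0,0,0],
  ],
  rot=[
    [0,0,0],
    [0,0,0],
    [0,0,0],
    [0,0,0],
    [0,0,0],
    [0,0,0],
    [0,0,0],
    [0,0,0],
    [0,0,0],
    [0,0,0],
  ],
  grip=[0.3,0.2,0.1,0,0,0,0,0,0,0],
)

```text
time_s: 3.9
eef_pos: [0.4769, -0.3657, 0.0925]
eef_rot: [0.0, 0.737, 0.676, 0.0]
wrist_force: [0.1, -0.3, 4.8]
opening: 0.278
grasp_force: 59.4
```

Request:
play_rows(
  xyz=[
    [0,0,-5],
    [0,0,-12],
    [0,0,-22],
    [0,0,-35],
    [0,0,-50],
    [0,0,-68],
    [0,0,-88],
    [0,0,-108],
    [0,0,-125],
    [0,0,-130],
  ],
  rot=[
    [0,0,0],
    [0,0,0],
    [0,0,0],
    [0,0,0],
    [0,0,0],
    [0,0,0],
    [0,0,0],
    [0,0,0],
    [0,0,0],
    [0,0,0],
  ],
  grip=[0,0,0,0,0,0,0,0,0,0],
)

```text
time_s: 5.15
eef_pos: [0.4773, -0.3661, 0.2242]
eef_rot: [0.001, 0.736, 0.676, -0.0]
wrist_force: [0.5, -0.3, -1.9]
opening: 0.273
grasp_force: 58.8
```

Run:
```python
from wr import *
o,c,T,w=look("w2")
m=(abs(w[...,2]-.24)<.02)&(c["color"].max(-1)<120)&(c["depth"]>0)&(abs(w[...,0]-.477)<.04)
p=w[m];t=(p-T[:3,3])@T[:3,:3]
print(len(p),t.min(0).round(4),t.max(0).round(4),np.median(p,0).round(4))
print("slope z vs tool x",np.polyfit(t[:,0],p[:,2],1).round(4),"yaw",np.polyfit(t[:,0],t[:,1],1).round(4))
c=vision.camera("side");cv2.imwrite("pics/s2.png",c["color"][...,::-1])
```

```text
tcp [ 0.4773 -0.3661  0.2242] [[0.085, 0.996, 0.002], [0.996, -0.085, -0.002], [-0.002, 0.002, -1.0]] F [ 0.5 -0.3 -1.9] 5.15 [-0.85  0.26  1.57  0.    1.31 -0.77]
26590 [-0.0284 -0.0414 -0.0359] [0.1022 0.0389 0.0042] [ 0.4836 -0.3417  0.2418]
slope z vs tool x [-0.0432  0.2452] yaw [0.0215 0.0008]
```

View pics/w2.png

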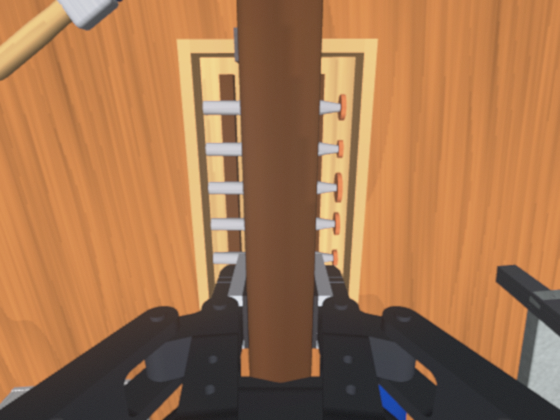

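Request:
play_rows(
  xyz=[
    [10,-1,0],
    [35,-4,0],
    [75,-8,0],
    [120,-13,0],
    [165,-18,0],
    [210,-23.5,0],
    [255,-28.5,0],
    [300,-33.5,0],
    [345,-38.5,0],
    [380,-42.5,0],
  ],
  rot=[
    [0,0,0],
    [0,0,0],
    [0,0,0.01],
    [0,0,0.015],
    [0,0,0.02],
    [0,0,0.025],
    [0,0,0.03],
    [0,0,0.035],
    [0,0,0.04],
    [0,0,0.045],
  ],
  grip=[0,0,0,0,0,0,0,0,0,0],
)

```text
time_s: 6.5
eef_pos: [0.4654, 0.019, 0.2214]
eef_rot: [-0.001, 0.751, 0.66, -0.0]
wrist_force: [0.9, -0.3, -1.7]
opening: 0.271
grasp_force: 58.9
```

Run:
```python
from wr import *
o,c,T,w=look("w3")
p=w[20:240,255:305].reshape(-1,3);t=(p-T[:3,3])@T[:3,:3]
print("bar slope",np.polyfit(t[:,0],p[:,2],1).round(4))
d=np.array([.458,.361,0])-T[:3,3];print((T[:3,:3].T@d*1000).round(1), np.degrees(np.arctan2(T[1,0],T[0,0])))
```

```text
tcp [0.4654 0.019  0.2214] [[0.129, 0.992, -0.002], [0.992, -0.129, 0.001], [0.0, -0.002, -1.0]] F [ 0.9 -0.3 -1.7] 6.5 [-0.22 -0.04  1.9   0.    1.28 -0.09]
bar slope [0.0166 0.2384]
[338.1 -51.  221.7] 82.60202838845768
```

Request:
play_rows(
  xyz=[
    [15,-2,0],
    [50,-7.5,0],
    [95,-14,0],
    [140,-21,0],
    [185,-28,0],
    [230,-34.5,0],
    [275,-41.5,0],
    [310,-47,0],
    [332,-50,0],
    [338,-51,0],
  ],
  rot=[
    [0,0,0],
    [0,0,0.01],
    [0,0,0.015],
    [0,0,0.02],
    [0,0,0.025],
    [0,0,0.03],
    [0,0,0.035],
    [0,0,0.04],
    [0,0,0.042],
    [0,0,0.042],
  ],
  grip=[0,0,0,0,0,0,0,0,0,0],
)

```text
time_s: 7.8
eef_pos: [0.4595, 0.3592, 0.2215]
eef_rot: [-0.0, 0.765, 0.644, -0.001]
wrist_force: [0.2, 0.4, -1.6]
opening: 0.273
grasp_force: 58.8
```

Run:
```python
from wr import *
o,c,T,w=look("w4")
p=w[20:240,255:305].reshape(-1,3);t=(p-T[:3,3])@T[:3,:3]
print("bar slope",np.polyfit(t[:,0],p[:,2],1).round(4))
tt=(w-T[:3,3])@T[:3,:3]
np.save("w4.npy",w)
d=np.array([.458,.361,0])-T[:3,3];print((T[:3,:3].T@d*1000).round(1), np.degrees(np.arctan2(T[1,0],T[0,0])))
# mat edges on both sides of the bar: along tool y, height >3mm
z=w[...,2];m=(z>.003)&(z<.012)
for r in (20,60,100,140,180,220):
    i=np.where(m[r])[0]
    if len(i): print(r,i.min(),i.max(),w[r,i.min()].round(3),w[r,i.max()].round(3))
s=vision.camera("scene");W=world(s,s["extrinsics"]);cv2.imwrite("pics/sc4.png",s["color"][...,::-1])
m=(W[...,2]>.21)&(W[...,2]<.25)&(s["color"].max(-1)<110)&(W[...,1]>.2)&(W[...,1]<.52)&(abs(W[...,0]-.458)<.05)
p=W[m];print(m.sum(),np.percentile(p,[1,50,99],axis=0).round(3).tolist())
```

```text
tcp [0.4595 0.3592 0.2215] [[0.17, 0.985, -0.001], [0.985, -0.17, -0.001], [-0.001, -0.001, -1.0]] F [ 0.2  0.4 -1.6] 7.8 [ 0.46  0.23  1.61 -0.    1.3   0.63]
bar slope [0.0115 0.2386]
[  1.7  -1.5 221.5] 80.2051676700109
20 193 361 [0.408 0.511 0.006] [0.553 0.485 0.007]
60 195 359 [0.402 0.479 0.004] [0.548 0.453 0.007]
100 198 356 [0.396 0.444 0.005] [0.542 0.419 0.005]
140 201 554 [0.39  0.408 0.006] [0.723 0.351 0.011]
180 203 521 [0.383 0.368 0.005] [0.694 0.316 0.011]
220 206 348 [0.376 0.326 0.005] [0.522 0.302 0.006]
3567 [[0.437, 0.232, 0.21], [0.476, 0.396, 0.233], [0.493, 0.485, 0.247]]
```

View pics/w4.png

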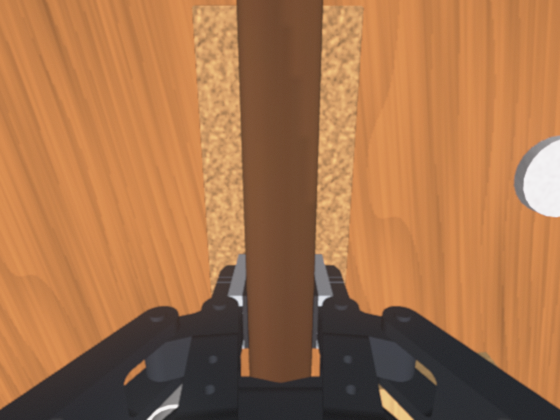

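View pics/sc4.png

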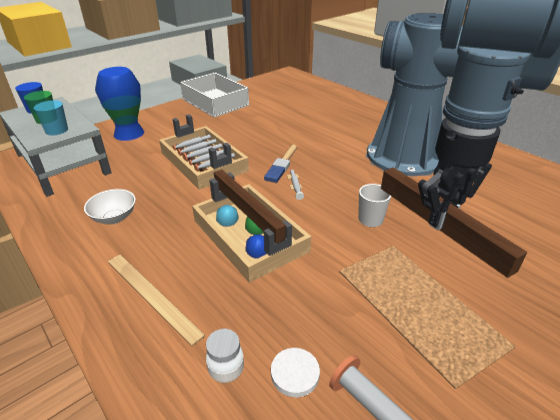

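The bar is level over the mat and aligned with it (mat edges at columns 193/361 near row 20). The glass bar is still in its brackets. I apply a 2–3 mm correction and lower it.

Request:
play_rows(
  xyz=[
    [1,-1,10],
    [2,-2.8,30],
    [2,-2.8,60],
    [2,-2.8,90],
    [2,-2.8,120],
    [2,-2.8,145],
    [2,-2.8,165],
    [2,-2.8,178],
    [2,-2.8,185],
    [2,-2.8,187],
  ],
  rot=[
    [0,0,0],
    [0,0,0],
    [0,0,0],
    [0,0,0],
    [0,0,0],
    [0,0,0],
    [0,0,0],
    [0,0,0],
    [0,0,0],
    [0,0,0],
  ],
  grip=[0,0,0,0,0,0,0,0,0,0],
)

```text
time_s: 9.15
eef_pos: [0.4577, 0.3609, 0.0353]
eef_rot: [0.0, 0.765, 0.644, 0.0]
wrist_force: [0.5, -0.8, -1.0]
opening: 0.273
grasp_force: 58.9
```

Request:
play_rows(
  xyz=[
    [0,0,0.5],
    [0,0,1],
    [0,0,1.5],
    [0,0,2],
    [0,0,2.5],
    [0,0,3],
    [0,0,3.5],
    [0,0,4],
    [0,0,4],
    [0,0,4],
  ],
  rot=[
    [0,0,0],
    [0,0,0],
    [0,0,0],
    [0,0,0],
    [0,0,0],
    [0,0,0],
    [0,0,0],
    [0,0,0],
    [0,0,0],
    [0,0,0],
  ],
  grip=[0,0,0,0,0,0,0,0,0,0],
)

```text
time_s: 10.4
eef_pos: [0.4575, 0.3609, 0.0313]
eef_rot: [-0.0, 0.765, 0.644, -0.0]
wrist_force: [-0.3, -0.2, -2.0]
opening: 0.277
grasp_force: 58.9
```

Request:
play_rows(
  xyz=[
    [0,0,0.5],
    [0,0,1],
    [0,0,1.5],
    [0,0,1.8],
    [0,0,2.1],
    [0,0,2.4],
    [0,0,2.6],
    [0,0,2.8],
    [0,0,2.8],
    [0,0,2.8],
  ],
  rot=[
    [0,0,0],
    [0,0,0],
    [0,0,0],
    [0,0,0],
    [0,0,0],
    [0,0,0],
    [0,0,0],
    [0,0,0],
    [0,0,0],
    [0,0,0],
  ],
  grip=[0,0,0,0,0,0,0,0,0,0],
)

```text
time_s: 11.65
eef_pos: [0.4575, 0.3609, 0.0285]
eef_rot: [-0.0, 0.765, 0.644, 0.0]
wrist_force: [0.4, -0.3, -0.7]
opening: 0.272
grasp_force: 59.0
```

Request:
play_rows(
  xyz=[
    [0,0,0.2],
    [0,0,0.4],
    [0,0,0.6],
    [0,0,0.8],
    [0,0,0.8],
    [0,0,0.8],
    [0,0,0.8],
    [0,0,0.8],
    [0,0,0.8],
    [0,0,0.8],
  ],
  rot=[
    [0,0,0],
    [0,0,0],
    [0,0,0],
    [0,0,0],
    [0,0,0],
    [0,0,0],
    [0,0,0],
    [0,0,0],
    [0,0,0],
    [0,0,0],
  ],
  grip=[0,0,0,0,0,0,0,0,0,0],
)

```text
time_s: 12.9
eef_pos: [0.4575, 0.3609, 0.0285]
eef_rot: [0.0, 0.765, 0.644, -0.0]
wrist_force: [-3.6, -2.3, 7.2]
opening: 0.27
grasp_force: 60.1
```

Run:
```python
from wr import *
o,c,T,w=look("w5")
p=w[20:240,255:305].reshape(-1,3);t=(p-T[:3,3])@T[:3,:3]
print("bar slope",np.polyfit(t[:,0],p[:,2],1).round(4)); print(o["torque"].round(2))
```

```text
tcp [0.4575 0.3609 0.0285] [[0.171, 0.985, -0.0], [0.985, -0.171, -0.0], [-0.0, 0.0, -1.0]] F [-3.6 -2.3  7.2] 12.9 [ 0.46  0.49  1.71 -0.    0.94  0.64]
bar slope [0.0112 0.0457]
[-0.35  0.56 -0.01]
```

Contact is felt (about 7 N). I open gently, wait, then rise straight up.

Request:
play_rows(
  xyz=[
    [0,0,0],
    [0,0,0],
    [0,0,0],
    [0,0,0],
    [0,0,0],
    [0,0,0],
    [0,0,0],
    [0,0,0],
    [0,0,0],
    [0,0,0],
  ],
  rot=[
    [0,0,0],
    [0,0,0],
    [0,0,0],
    [0,0,0],
    [0,0,0],
    [0,0,0],
    [0,0,0],
    [0,0,0],
    [0,0,0],
    [0,0,0],
  ],
  grip=[0.25,0.28,0.31,0.34,0.4,0.5,0.6,0.7,0.7,0.7],
)

```text
time_s: 14.2
eef_pos: [0.4575, 0.3609, 0.0277]
eef_rot: [-0.0, 0.765, 0.644, 0.0]
wrist_force: [0.5, 0.8, -0.2]
opening: 0.702
grasp_force: 0.0
```

Request:
play_rows(
  xyz=[
    [0,0,-3],
    [0,0,-10],
    [0,0,-20],
    [0,0,-40],
    [0,0,-65],
    [0,0,-95],
    [0,0,-125],
    [0,0,-150],
    [0,0,-165],
    [0,0,-170],
  ],
  rot=[
    [0,0,0],
    [0,0,0],
    [0,0,0],
    [0,0,0],
    [0,0,0],
    [0,0,0],
    [0,0,0],
    [0,0,0],
    [0,0,0],
    [0,0,0],
  ],
  grip=[0.7,0.7,0.7,0.7,0.7,0.7,0.7,0.7,0.7,0.7],
)

```text
time_s: 15.45
eef_pos: [0.4579, 0.3611, 0.1993]
eef_rot: [0.0, 0.765, 0.644, 0.001]
wrist_force: [1.0, 0.7, 0.2]
opening: 0.703
grasp_force: 0.0
```

Run:
```python
from wr import *
o,c,T,w=look("w6")
m=(w[...,2]>.04)&(w[...,2]<.052)&(abs(w[...,0]-.458)<.08)&(abs(w[...,1]-.36)<.17)
r=cv2.minAreaRect(w[m][:,:2].astype(np.float32)*1000);print(r)
m=(w[...,2]>.003)&(w[...,2]<.012)&(abs(w[...,0]-.458)<.13)&(abs(w[...,1]-.36)<.2)
r=cv2.minAreaRect(w[m][:,:2].astype(np.float32)*1000);print(r)
```

```text
tcp [0.4579 0.3611 0.1993] [[0.171, 0.985, 0.002], [0.985, -0.171, 0.001], [0.001, 0.002, -1.0]] F [1.  0.7 0.2] 15.45 [ 0.46  0.25  1.64 -0.    1.26  0.64]
((457.564697265625, 359.97760009765625), (258.5685729980469, 24.038837432861328), 80.25328063964844)
((435.6116027832031, 365.6072998046875), (299.45806884765625, 194.39712524414062), 80.10538482666016)
```

View pics/w6.png

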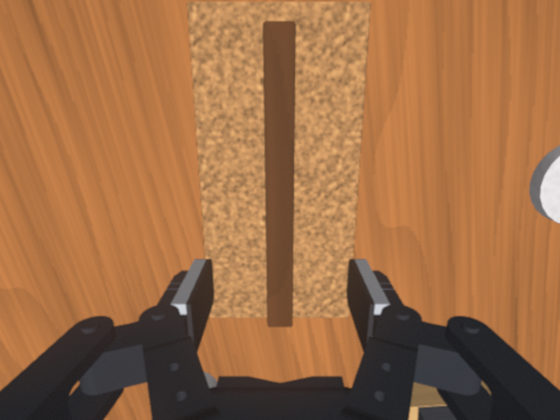

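The bar stands upright on the mat, centred and parallel to it (rows 22–325 at column 280). The gripper is clear.

```bash
python3 -c "
from bench import ctrl; print(ctrl.hand_in())"
```

```text
the job is handed in; nothing more can be done
None
```

The spindle case's bar was lifted clear of its brackets and set down along the middle of the cork mat, then released. I left the glass case's bar alone, and the job is handed in at about 15.5 s.

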